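# Lay out the cleaned washing-machine parts to dry

## Task

Lay each cleaned washing-machine part upright and centred inside the outline on the drying pad of its own colour, the two rectangular parts squared up with their outlines: the blue softener insert, the grey lint filter and the green dosing cup. The insert is boxed in behind the powder tub in the white caddy; at the end the tub must stand upright on its orange circle in the caddy again. Do not shift or knock over the red bottle.

Things in the scene. Friction and masses are not known exactly. Their poses are not given: they have to be found in the camera images.
- tub: Closed white powder tub, an upright cylinder 60 mm in diameter and 100 mm high with an orange lid flush with its sides (top 16 mm) and a yellow band; about 0.25 kg. Starts on the orange circle at the open front of the caddy, 4 mm above the table. Origin: centre of its underside, z up.
- insert: Blue plastic softener insert, a block 40 mm (its x) by 56 mm (its y) by 40 mm high, shallow pocket on top, 60 g. Starts in the caddy, square to it, 61 mm behind the tub's centre; 11 mm free on either side, 10 mm to the tub, 45 mm behind: fingers fit only across its 40 mm, once the tub is gone. Origin: centre of its underside, z up; same after a half turn.
- filter: Grey lint filter cassette, a flat block 96 mm (its x) by 46 mm (its y) by 24 mm high with black perforations on top; about 70 g, lying on the table at any yaw. Origin: centre of its underside, z up; either way round will do.
- cup: Green dosing cup, round and open at the top, 52 mm in outside diameter at the foot and 56 mm at the rim, 45 mm high, wall 3 mm, about 40 g, standing on the table. Origin: centre of its underside, z up.
- pad_insert: Blue rectangular drying pad, fixed, 72 mm (its x) by 88 mm (its y), 3 mm thick, with a white outline 56 mm by 72 mm: home of the blue insert, the 40 mm side along the pad's x. Origin: centre of its underside, on the table.
- pad_filter: Grey rectangular drying pad, fixed, 128 mm (its x) by 78 mm (its y), 3 mm thick, with a white outline 112 mm by 62 mm: home of the grey filter, the 96 mm side along the pad's x. Origin: centre of its underside, on the table.
- pad_cup: Green round drying pad, fixed, 90 mm in diameter, 3 mm thick, with a white circle 74 mm in diameter: home of the green cup. Origin: centre of its underside, on the table.
- caddy: White open-topped caddy, fixed: a channel 78 mm wide inside, floor 4 mm thick, walls 4 mm thick rising to 45 mm above the table, open at its -x end, facing the robot. Origin: centre of the orange circle (68 mm across, the tub's place), at table level; the floor runs from 45 mm before it (-x) to the back wall 126 mm behind it (+x).
- cork_mat: Bare round cork mat, fixed, 96 mm in diameter, 4 mm thick: a free spot where the tub may stand meanwhile. Origin: centre of its underside, on the table.
- bottle: Red bottle, 54 mm in diameter and 130 mm high with a white cap, standing loose among the things: not to be shifted or knocked over. It is the tallest thing in the working area (a yellow soap bar on a white dish, 28 mm high, also lies there). Origin: centre of its underside, z up.
Things that resemble listed ones, but are neither listed nor needed, are in the scene too. Of the things that look like the insert, take the one that is farthest from the robot's base at the start.

How it is judged:
By the outcome, as a careful person would: the job done as asked, in the order asked, and still so for the second after the job is handed in, with the robot touching nothing.
It also fails if it takes over 134 s, if anything falls off the work surface, if the arm or the gripper's body presses on something with over 40 N, if the wrist force passes 120 N, or if a joint passes its speed limit or range.

## Robot

A 6-joint arm with a two-finger parallel gripper is mounted at the origin on the work surface. World frame = base frame: x ahead of the robot, y to its left, z up, the work surface at z = 0. Lengths are in m, angles in rad, forces in N, time in s.
With the tool pointing down it reaches from about 0.3 to 0.875 m from the base axis. Payload 6.4 kg.
Tool frame: the origin (TCP) lies at the very end of the fingers, on their centre line; the grasp point (between the pads) lies 19 mm behind it; z points along the fingers, y is the line along which they close (so a half turn about z gives the same grasp; the last joint's range is limited). The gripper opens to 85 mm and grips with 20 to 120 N. Pads are 22 mm wide; open, the fingers measure 114 mm over their backs; the gripper's body (76 mm by 85 mm) begins 54 mm behind the grasp point. The pads swing forward as they close: fully open they stand 13 mm farther back than shut.
Start: joints at [0.964, 0.181, 1.607, -0, 1.354, -0.206], TCP at [0.224, 0.529, 0.231] pointing down, gripper open.
Joint ranges: [-2.99, 2.99], [-0.89, 2.07], [0.3, 2.58], [-1.14, 4.28], [0, 2.63], [-3.12, 3.12]. Speed limits (rad/s): [2.57, 2.57, 3.01, 3.14, 3.14, 3.14].

## Interface

Orientations are given as a unit quaternion [w, x, y, z].
In Python, from bench import get_obs, optics, workorder gives the robot as it stands.
- The arm moves only by the tool step_hand, called in YAML: its name, and indented under it one key for each argument. Schema: {"type":"object","properties":{"ticks":{"type":"array","items":{"type":"array","prefixItems":[{"type":"array","items":{"type":"number"},"minItems":3,"maxItems":3},{"type":"array","items":{"type":"number"},"minItems":3,"maxItems":3},{"type":"number"}],"minItems":3,"maxItems":3},"minItems":1,"maxItems":10},"only":{"type":"string"},"quiet":{"type":"boolean"},"lines":{"type":"string"}},"required":["ticks"],"additionalProperties":false}. ticks is a list of rows, 1 to 10 of them, each written [[dx, dy, dz], [rx, ry, rz], opening]: dx, dy, dz in units of 50 mm, then a rotation vector rx, ry, rz in rad, then the opening from 0.0 (shut) to 1.0 (fully open); each row is the pose to reach, as a shift and turn from the pose commanded when the call began, along the tool's axes at that moment; what a row does not reach only later rows make up. A row lasts 1/8 s, in which the tool goes at most 0.0625 m and 0.188 rad, less where a joint would pass 70% of its speed; a pose out of reach is approached as far as the arm can. The fingers move at their own pace and stop on an object; the grip force is fixed at half the most. Time passes only in rows, so rows that do not move let the fingers close. The tool returns the time, the measured TCP pose, the force, the opening and the grip force at its end. only (a regular expression) keeps the lines of the reply that match it, lines (a string "A,B") keeps lines A to B, and quiet returns only ok. Input that does not fit is refused with a message, and nothing moves.
- get_obs(): the state, without advancing time (a new reading comes with each control period).
- optics.camera(name): name is "side" or "top"; returns (picture, depth): 480x640x3 uint8, blue, green, red; 480x640 float32, m along the optical axis (not along the pixel's ray), 0 where there is no reading.
- optics.camera_params(name): a dict with "fovy" (degrees; the focal length in pixels is half the picture's height over the tangent of half this angle, whatever the lens; pixels are square), "cx", "cy" (the principal point, pixels), "view" (4x4, takes a point from world to camera coordinates). Camera axes: x right, y up, looking along -z (the intrinsics and any distortion apply to the point x, -y, -z); pixel columns grow to the right and rows downward; lengths in m; the calibration is good to about 2 mm. A picture is of the moment at which its call begins. camera_params takes no time and is no camera call.
- workorder.hand_in(): hands the job in; it is judged then, once.
The state is a dict: "time_s": time; "q": joint angles; "dq": joint speeds; "joint_efforts": joint torques, N m; "eef_pos": TCP position; "eef_rot": TCP orientation; "wrist_force": force on the tool from outside, world axes, zero at the start; "torque": the same for the moment, N m; "opening": opening from 0.0 (shut) to 1.0 (fully open); "grasp_force": force on a finger pad.
Only numpy, scipy, OpenCV 4.12 (cv2) and the standard library are available. Lean on these libraries where they do the work, as an engineer would, in place of code of your own. Each camera call takes 0.05 s, during which the arm holds its last target. There are 200 camera calls.

## Working session

There is one attempt and no reset: what is moved stays moved. The work goes in short steps, Python scripts to look and compute and a tool call to move; the robot and the scene stay as the last step left them, time stands still between calls to the robot, and variables do not carry over. Pictures are saved under pics/ and viewed, at most 14 in all, crops included, and the job is handed in when it is done.

```bash
ls; mkdir -p pics; python3 - <<'E'
from bench import get_obs, optics
import cv2
o=get_obs();print({k:o[k] for k in ("time_s","eef_pos","eef_rot","opening")})
for n in ("top","side"):
    im,d=optics.camera(n);cv2.imwrite(f"pics/{n}0.png",im);print(n,{k:(v if k!='view' else v) for k,v in optics.camera_params(n).items()})
E
```

```text
pics
{'time_s': 0.0, 'eef_pos': array([0.22400659, 0.52898808, 0.23040297]), 'eef_rot': array([-3.24266566e-04,  1.99050879e-01,  9.79988792e-01, -7.80576487e-04]), 'opening': 1.0007271515303455}
top {'fovy': 54.24109239281063, 'cx': 318.54308281902183, 'cy': 229.93445217780197, 'view': array([[ 0.02723567, -0.9995785 ,  0.01005162, -0.0211047 ],
       [ 0.98006594,  0.02868091,  0.19659133, -0.46050863],
       [-0.19679676,  0.00449695,  0.98043399, -0.9843926 ],
       [ 0.        ,  0.        ,  0.        ,  1.        ]])}
side {'fovy': 47.42477686330353, 'cx': 322.64445962250153, 'cy': 237.58817726546317, 'view': array([[ 0.90649787, -0.4220408 ,  0.0119655 , -0.42022473],
       [ 0.31382022,  0.69246943,  0.64961755, -0.17849205],
       [-0.28245085, -0.58512191,  0.760167  , -1.06262402],
       [ 0.        ,  0.        ,  0.        ,  1.        ]])}
```

View pics/top0.png

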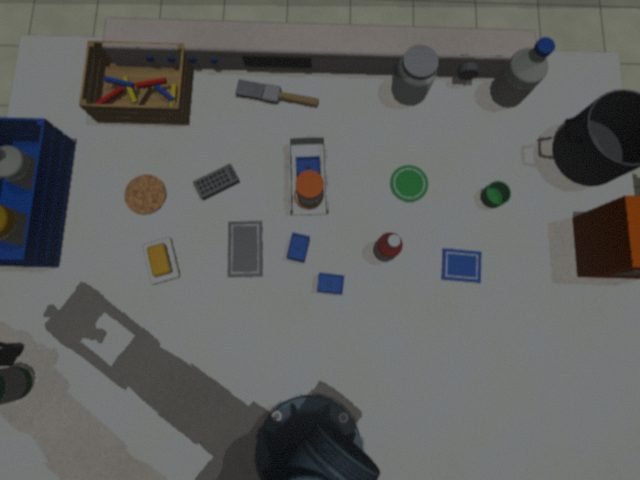

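View pics/side0.png

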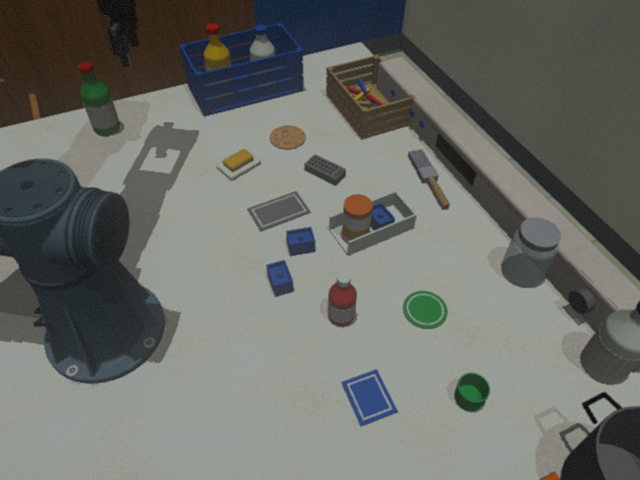

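Candidates for the insert: the blue block in the caddy behind the tub, top (308,163) / side (381,215); loose blue blocks at top (298,248) and (330,284); the blue pad at (461,265) is not one. By the description (farthest from the base, in the caddy) I choose (308,163). The filter is at (216,181), with the soap at (160,260) and the grey pad at (245,249). The cup is at (495,194), the green pad at (409,183), the bottle at (389,246), the cork mat at (145,194) and the tub at (309,188). I'll check the choice in a close crop.

```bash
cat > h.py <<'E'
import numpy as np, cv2
from bench import get_obs, optics
from scipy.spatial.transform import Rotation as R
def par(n):
    p=optics.camera_params(n); return 240/np.tan(np.radians(p['fovy']/2)),p['cx'],p['cy'],np.array(p['view'])
def onplane(n,uv,z):
    f,cx,cy,V=par(n); uv=np.atleast_2d(uv).astype(float)
    d=np.c_[(uv[:,0]-cx)/f,-(uv[:,1]-cy)/f,-np.ones(len(uv))]@V[:3,:3]
    c=-V[:3,:3].T@V[:3,3]
    return c+d*((z-c[2])/d[:,2])[:,None]
def cloud(n,dep):
    f,cx,cy,V=par(n); v,u=np.mgrid[:480,:640]
    P=np.stack([(u-cx)/f*dep,-(v-cy)/f*dep,-dep],-1)
    return (P-V[:3,3])@V[:3,:3]
def rel(target_pos, yaw_y=None):
    """shift in tool axes from measured pose to world target; yaw_y = world angle wanted for closing line"""
    o=get_obs(); q=o['eef_rot']; M=R.from_quat([q[1],q[2],q[3],q[0]])
    s=M.inv().apply(np.array(target_pos)-o['eef_pos'])
    y=M.as_matrix()[:,1]; a=np.arctan2(y[1],y[0])
    rz=None
    if yaw_y is not None:
        rz=-((yaw_y-a+np.pi/2)%np.pi-np.pi/2)   # tool z is down
    return s.round(4),rz,np.degrees(a).round(2),o['q'].round(2) if hasattr(o['q'],'round') else o['q']
E
python3 - <<'E'
from h import *
im,d=optics.camera("top"); s,ds=optics.camera("side")
np.savez("/tmp/a.npz",t=im,dt=d,s=s,ds=ds)
c1=cv2.resize(im[130:300,120:520],None,fx=2,fy=2,interpolation=cv2.INTER_CUBIC)
c2=cv2.resize(im[130:225,280:340],None,fx=6,fy=6,interpolation=cv2.INTER_CUBIC)
cv2.imwrite("pics/crop1.png",cv2.convertScaleAbs(c1,alpha=1.6)); cv2.imwrite("pics/caddy.png",cv2.convertScaleAbs(c2,alpha=1.6))
C=cloud("top",d);S=cloud("side",ds)
for n,u,v in [("top",360,200),("top",220,310),("top",480,320),("top",400,140),("top",309,188),("top",250,95)]: print(n,u,v,C[v,u].round(4))
for u,v in [(300,350),(480,250),(250,240),(358,205)]: print("side",u,v,S[v,u].round(4))
E
```

```text
top 360 200 [ 0.5434 -0.1027  0.0023]
top 220 310 [ 0.2827  0.2054 -0.0011]
top 480 320 [ 0.2767 -0.3724 -0.0004]
top 400 140 [ 0.6965 -0.1978 -0.0027]
top 309 188 [0.5389 0.0148 0.1039]
top 250 95 [0.7913 0.1649 0.0175]
side 300 350 [ 3.241e-01 -1.976e-01 -1.000e-04]
side 480 250 [ 0.7841 -0.135  -0.0023]
side 250 240 [0.3316 0.0987 0.0012]
side 358 205 [0.5484 0.0098 0.1044]
```

View pics/caddy.png

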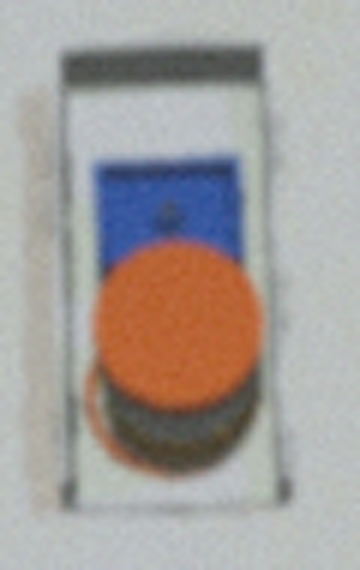

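View pics/crop1.png

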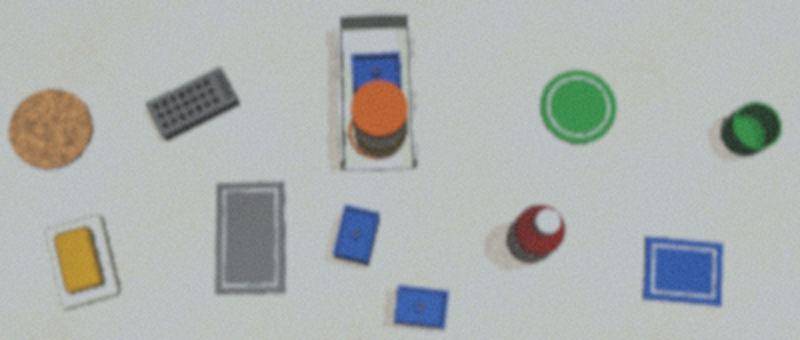

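The caddy crop confirms it: the blue insert sits at pixel (308,164) in the caddy, behind the orange lid centred near (309.5,184). Now I'll measure the poses.

```bash
cat > m.py <<'E'
from h import *
def comp(mask,seed,r=45):
    m=mask.astype(np.uint8); n,l,st,c=cv2.connectedComponentsWithStats(m)
    v,u=np.nonzero((l>0)); 
    best=None
    for i in range(1,n):
        if st[i,4]>40 and np.hypot(*(c[i]-seed))<r and (best is None or st[i,4]>st[best,4]): best=i
    return (l==best).astype(np.uint8) if best else None
def rect(n,m,z):
    k=cv2.findContours(cv2.resize(m*255,None,fx=4,fy=4,interpolation=cv2.INTER_CUBIC)//128,cv2.RETR_EXTERNAL,cv2.CHAIN_APPROX_NONE)[0]
    k=max(k,key=len)[:,0]; uv=(k+.5)/4-.5
    P=onplane(n,uv,z)[:,:2]*1000
    (c,s,a)=cv2.minAreaRect(P.astype(np.float32)); e,ax,_=cv2.fitEllipse(P.astype(np.float32))
    M=cv2.moments(P.astype(np.float32)); 
    return f"rect c {np.round(c,1)} size {np.round(s,1)} ang {a:.1f} | centroid {M['m10']/M['m00']:.1f} {M['m01']/M['m00']:.1f} | ell {np.round(ax,1)}"
E
python3 - <<'E'
from m import *
D=np.load("/tmp/a.npz")
for n,im,dep,seeds in (("top",D['t'],D['dt'],dict(padi=(461,265),padc=(409,183),padf=(245,249),cork=(145,194),lid=(309,188),filt=(216,181),cup=(495,194),cap=(394,240))),
 ("side",D['s'],D['ds'],dict(padi=(369,397),padc=(425,309),padf=(279,210),cork=(287,137),lid=(358,205),filt=(325,169),cup=(472,392),cap=(343,282)))):
    H=cv2.cvtColor(im,cv2.COLOR_BGR2HSV); h,s,v=[H[...,i].astype(int) for i in range(3)]
    C=cloud(n,cv2.medianBlur(dep,3)); Z=C[...,2]
    blue=(h>100)&(h<130)&(s>110); green=(h>45)&(h<85)&(s>100); org=(h<16)&(s>150)
    close=lambda m:cv2.morphologyEx(m.astype(np.uint8),cv2.MORPH_CLOSE,np.ones((5,5)))
    grey=(v<110)&(s<60)
    K=dict(padi=(blue,.003),padc=(green,.003),padf=(grey,.003),cork=((h<22)&(s>60),.004),lid=(org&(Z>.06),.104),filt=((Z>.017)&(Z<.032),.024),cup=((Z>.038)&(Z<.06),.045),cap=((Z>.11)&(Z<.15),.13))
    for k,(m,z) in K.items():
        m=comp(close(m),seeds[k],25)
        print(n,k,rect(n,m,z) if m is not None else None)
    # caddy wall tops
    m=(Z>.033)&(Z<.055)&(v>90)&(s<60)
E
```

```text
top padi rect c [ 397.9 -333.5] size [87.1 70.5] ang 86.1 | centroid 398.0 -333.4 | ell [ 79.  101.7]
top padc rect c [ 588.1 -216.1] size [84.1 85.4] ang 89.8 | centroid 588.1 -216.2 | ell [84.8 86. ]
top padf rect c [422.2 157.8] size [133.8  84.1] ang 2.9 | centroid 421.9 157.7 | ell [ 93.3 158.9]
top cork rect c [542.8 396. ] size [93.  95.3] ang 1.7 | centroid 542.7 396.3 | ell [93.8 94.5]
top lid rect c [547.8  14. ] size [58.8 54.5] ang 1.7 | centroid 547.2 14.5 | ell [56.5 58.7]
top filt rect c [574.7 231.5] size [51.4 97. ] ang 28.8 | centroid 574.5 231.1 | ell [ 53.9 116.6]
top cup rect c [ 559.4 -408.1] size [54.5 57.4] ang 45.2 | centroid 562.6 -409.5 | ell [52.5 53.7]
top cap rect c [ 427.8 -157.9] size [25.7 26.4] ang 89.9 | centroid 427.4 -158.3 | ell [25.3 27.4]
side padi rect c [ 398.2 -335.2] size [87.7 71.4] ang 86.5 | centroid 398.1 -335.4 | ell [ 80.8 102.6]
side padc rect c [ 588.9 -218.7] size [88.2 85.8] ang 59.5 | centroid 588.5 -218.7 | ell [86.3 87. ]
side padf rect c [422.6 154.9] size [129.   81.8] ang 3.2 | centroid 422.6 154.8 | ell [ 88.9 158. ]
side cork rect c [543.5 392.1] size [93.8 94.9] ang 65.9 | centroid 543.2 393.1 | ell [94.4 95.2]
side lid rect c [549.6  11.7] size [58.  56.3] ang 63.5 | centroid 549.0 11.6 | ell [57.5 58. ]
side filt rect c [573.1 226. ] size [ 54.  100.8] ang 30.0 | centroid 573.5 226.5 | ell [ 55.5 121.3]
side cup rect c [ 558.5 -411.2] size [58.5 55.4] ang 16.2 | centroid 558.5 -411.5 | ell [55.2 57.9]
side cap rect c [ 426.1 -166.3] size [35.3 25. ] ang 64.1 | centroid 425.7 -165.9 | ell [25.8 36. ]
```

```bash
python3 - <<'E'
from m import *
p=lambda u,v:(280+(u+.5)/6-.5,130+(v+.5)/6-.5)
A=onplane("top",[p(62,50),p(264,48)],.045)*1000; print(A.round(1), np.degrees(np.arctan2(*(A[0]-A[1])[[1,0]]))-90, np.linalg.norm(A[0]-A[1]),A.mean(0))
B=onplane("top",[p(95,162),p(240,160)],.044)*1000; print(B.round(1), B.mean(0),np.degrees(np.arctan2(*(B[0]-B[1])[[1,0]]))-90)
F=onplane("top",[p(66,485),p(287,483)],.045)*1000;print(F.round(1),F.mean(0)); G=A.mean(0)-F.mean(0); print("axis",np.degrees(np.arctan2(G[1],G[0])),np.linalg.norm(G))
D=np.load("/tmp/a.npz");im=D['s'][180:260,320:430]
cv2.imwrite("pics/side_caddy.png",cv2.convertScaleAbs(cv2.resize(im,None,fx=7,fy=7,interpolation=cv2.INTER_CUBIC),alpha=1.6))
E
```

```text
[[673.9  63.3  45. ]
 [677.1 -13.8  45. ]] 2.401374163705313 77.08702683771453 [675.5287773   24.74606087  45.        ]
[[629.7  49.1  44. ]
 [632.2  -5.8  44. ]] [630.95786084  21.62805329  44.        ] 2.6055862969690367
[[503.4  55.1  45. ]
 [506.6 -26.6  45. ]] [504.99094766  14.25979812  45.        ]
axis 3.518650924765458 170.85992228757527
```

View pics/side_caddy.png

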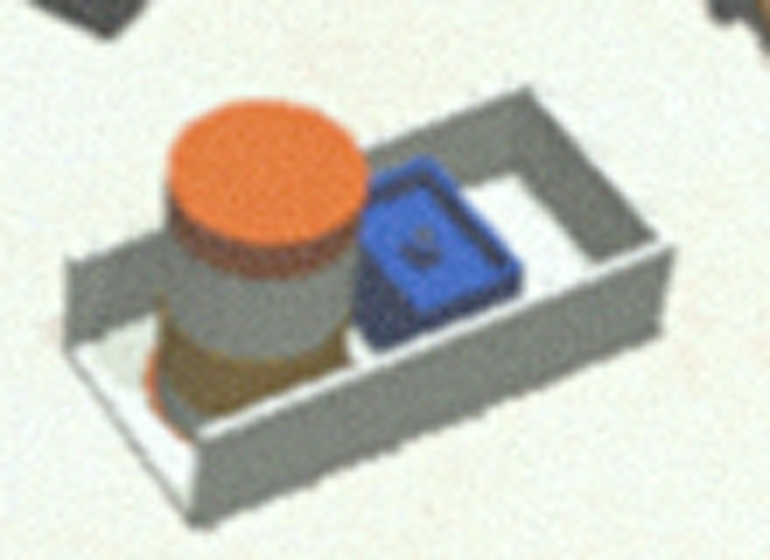

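Side crop: the insert is in the caddy directly behind the tub, pocket centre at about (380,215), and nothing touches it. Averaging both cameras puts the tub at about (0.5485, 0.013) with a caddy yaw of about 3°. I'll go above the tub first.

```bash
python3 -c "
from h import *
print(rel([.5485,.013,.20],np.radians(3)))"
```

```text
(array([-0.5001, -0.3487,  0.031 ]), np.float64(1.1176373537765782), np.float64(67.04), array([ 0.96,  0.18,  1.61,  0.  ,  1.35, -0.21]))
```

Careful with the scale: shifts go in units of 50 mm. That gives: -0.5 m is -10, -0.3487 m is -6.974.

step_hand:
  ticks:
    - [[-10,-6.974,0.62],[0,0,1.1176],1]
    - [[-10,-6.974,0.62],[0,0,1.1176],1]
    - [[-10,-6.974,0.62],[0,0,1.1176],1]
    - [[-10,-6.974,0.62],[0,0,1.1176],1]
    - [[-10,-6.974,0.62],[0,0,1.1176],1]
    - [[-10,-6.974,0.62],[0,0,1.1176],1]
    - [[-10,-6.974,0.62],[0,0,1.1176],1]
    - [[-10,-6.974,0.62],[0,0,1.1176],1]
    - [[-10,-6.974,0.62],[0,0,1.1176],1]
    - [[-10,-6.974,0.62],[0,0,1.1176],1]

```text
time_s: 1.45
eef_pos: [0.5496, 0.0108, 0.2001]
eef_rot: [0.0, 0.689, 0.725, 0.0]
wrist_force: [-0.2, 0.3, 0.7]
opening: 1.003
grasp_force: 0.0
```

```bash
python3 -c "
from h import *
print(rel([.5485,.013,.20],np.radians(3)))"
```

```text
(array([ 0.0022, -0.001 ,  0.0001]), np.float64(-0.0014626862318134481), np.float64(2.92), array([-0.2 ,  0.15,  1.7 , -0.  ,  1.28, -0.25]))
```

step_hand:
  ticks:
    - [[0.044,-0.02,1],[0,0,0],1]
    - [[0.044,-0.02,2],[0,0,0],1]
    - [[0.044,-0.02,2.68],[0,0,0],1]
    - [[0.044,-0.02,2.68],[0,0,0],1]
    - [[0.044,-0.02,2.68],[0,0,0],0.3]
    - [[0.044,-0.02,2.68],[0,0,0],0.3]
    - [[0.044,-0.02,2.68],[0,0,0],0.3]
    - [[0.044,-0.02,2.68],[0,0,0],0.3]
    - [[0.044,-0.02,2.68],[0,0,0],0.3]

```text
time_s: 2.58
eef_pos: [0.5495, 0.0152, 0.0688]
eef_rot: [0.002, 0.688, 0.725, 0.001]
wrist_force: [0.9, 0.3, 6.9]
opening: 0.673
grasp_force: 64.0
```

step_hand:
  ticks:
    - [[0,0,-1],[0,0,0],0.3]
    - [[0,0,-2],[0,0,0],0.3]
    - [[0,0,-2],[0,0,0],0.3]

```text
time_s: 2.95
eef_pos: [0.5509, 0.0149, 0.1718]
eef_rot: [0.004, 0.688, 0.725, 0.003]
wrist_force: [-0.3, -0.3, -1.8]
opening: 0.676
grasp_force: 65.4
```

```bash
python3 -c "
from h import *
o=get_obs();print(o['eef_pos'],o['wrist_force'])
im,d=optics.camera('top');s,e=optics.camera('side');cv2.imwrite('pics/hold.png',s)
from m import *
for n,i,dd in(('top',im,d),('side',s,e)):
    H=cv2.cvtColor(i,cv2.COLOR_BGR2HSV);Z=cloud(n,cv2.medianBlur(dd,3))[...,2]
    print(n,H.shape)
b=o['eef_pos']
print(rel([.543,.3943,b[2]]))"
```

```text
[0.55094883 0.0149444  0.17183172] [-0.25610543 -0.26286518 -1.83740816]
top (480, 640, 3)
side (480, 640, 3)
(array([ 0.3785,  0.0153, -0.0051]), None, np.float64(3.01), array([-0.19,  0.19,  1.74, -0.  ,  1.22, -0.24]))
```

Converted, 0.379 m is 7.58, 0.013 m is 0.26.

step_hand:
  ticks:
    - [[7.58,0.26,0],[0,0,0],0.3]
    - [[7.58,0.26,0],[0,0,0],0.3]
    - [[7.58,0.26,0],[0,0,0],0.3]
    - [[7.58,0.26,0],[0,0,0],0.3]
    - [[7.58,0.26,0],[0,0,0],0.3]
    - [[7.58,0.26,0],[0,0,0],0.3]
    - [[7.58,0.26,0],[0,0,0],0.3]
    - [[7.58,0.26,0],[0,0,0],0.3]
    - [[7.58,0.26,0],[0,0,0],0.3]

```text
time_s: 4.18
eef_pos: [0.5405, 0.393, 0.1652]
eef_rot: [-0.0, 0.689, 0.725, -0.001]
wrist_force: [-0.4, -0.4, -1.4]
opening: 0.671
grasp_force: 65.5
```

```bash
python3 -c "
from h import *
o=get_obs();print(o['eef_pos'],o['eef_rot'])
print(rel([.543,.3943,.0695]))"
```

```text
[0.54051333 0.39295595 0.16518345] [-1.75186623e-04  6.88873588e-01  7.24880677e-01 -1.07398908e-03]
(array([0.0013, 0.0027, 0.0957]), None, np.float64(2.92), array([ 0.45,  0.44,  1.41, -0.  ,  1.29,  0.4 ]))
```

step_hand:
  ticks:
    - [[0.02,0.054,0.9],[0,0,0],0.3]
    - [[0.02,0.054,1.7],[0,0,0],0.3]
    - [[0.02,0.054,1.88],[0,0,0],0.3]
    - [[0.02,0.054,1.92],[0,0,0],0.3]
    - [[0.02,0.054,1.92],[0,0,0],0.3]

```text
time_s: 4.8
eef_pos: [0.5448, 0.396, 0.0724]
eef_rot: [0.001, 0.689, 0.725, 0.002]
wrist_force: [-0.1, -0.2, -1.0]
opening: 0.676
grasp_force: 65.4
```

Converted, 0.002 m is 0.04.

step_hand:
  ticks:
    - [[0,0,0.04],[0,0,0],0.3]
    - [[0,0,0.04],[0,0,0],0.3]

```text
time_s: 5.05
eef_pos: [0.5437, 0.3961, 0.0692]
eef_rot: [0.0, 0.688, 0.725, 0.001]
wrist_force: [0.3, 0.1, -2.1]
opening: 0.679
grasp_force: 65.4
```

step_hand:
  ticks:
    - [[0,0,0.04],[0,0,0],0.3]
    - [[0,0,0.04],[0,0,0],0.3]

```text
time_s: 5.3
eef_pos: [0.5438, 0.3963, 0.0687]
eef_rot: [0.0, 0.688, 0.725, 0.001]
wrist_force: [-3.8, -2.2, 10.1]
opening: 0.674
grasp_force: 66.5
```

Converted, -0.15 m is -3, -0.11 m is -2.2.

step_hand:
  ticks:
    - [[0,0,-0.02],[0,0,0],1]
    - [[0,0,-0.02],[0,0,0],1]
    - [[0,0,-0.02],[0,0,0],1]
    - [[0,0,-1],[0,0,0],1]
    - [[0,0,-2.2],[0,0,0],1]
    - [[0,0,-3],[0,0,0],1]

```text
time_s: 6.05
eef_pos: [0.5441, 0.3962, 0.2195]
eef_rot: [0.001, 0.688, 0.725, 0.002]
wrist_force: [0.1, 0.4, -0.5]
opening: 1.001
grasp_force: 0.0
```

```bash
python3 - <<'E'
from m import *
print(rel([.609,.0165,.20],np.radians(3)))
im,d=optics.camera('top'); s,e=optics.camera("side")
for n,i,dep,sd in (("top",im,d,(308,168)),("side",s,e,(378,218))):
    H=cv2.cvtColor(i,cv2.COLOR_BGR2HSV); h,sa,v=[H[...,k].astype(int) for k in range(3)]
    Z=cloud(n,cv2.medianBlur(dep,3))[...,2]
    m=comp((h>100)&(h<130)&(sa>110),sd,15); print(n,rect(n,m,.044) if m is not None else None)
    z=comp(((h<16)&(sa>150)&(Z<.03)),(309,193) if n=="top" else (350,235),15); print("circ",rect(n,z,.004) if z is not None else None)
cv2.imwrite("pics/t2.png",cv2.convertScaleAbs(cv2.resize(im[130:225,260:360],None,fx=6,fy=6,interpolation=cv2.INTER_CUBIC),alpha=1.6))
E
```

```text
(array([-0.3826,  0.0448,  0.0192]), np.float64(9.34840250781388e-05), np.float64(3.01), array([0.45, 0.4 , 1.35, 0.  , 1.38, 0.4 ]))
top rect c [609.1  20. ] size [41.7 54. ] ang 6.1 | centroid 609.4 20.2 | ell [44.6 61.9]
circ None
side rect c [611.3  17.8] size [42.  59.1] ang 3.8 | centroid 609.0 15.4 | ell [45.7 61.3]
circ None
```

View pics/t2.png

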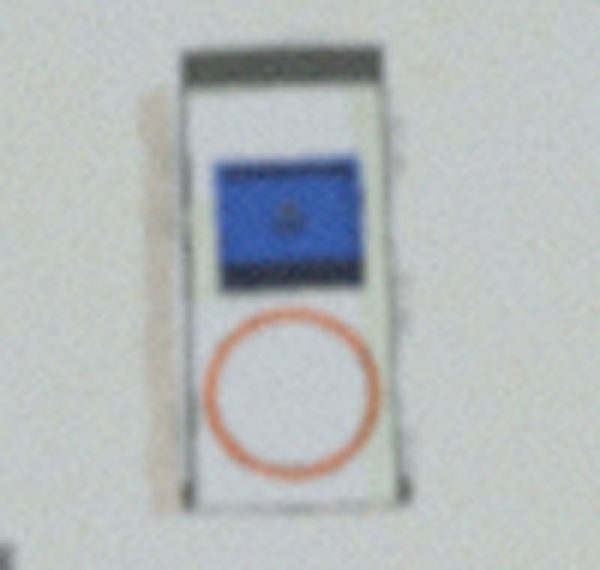

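Insert clear at crop (289,218), with the tub's orange circle at (292,395); the passage is free. I'll go above the insert.

Converted, -0.3826 m is -7.652, 0.045 m is 0.9.

step_hand:
  ticks:
    - [[-7.652,0.9,0.384],[0,0,0],1]
    - [[-7.652,0.9,0.384],[0,0,0],1]
    - [[-7.652,0.9,0.384],[0,0,0],1]
    - [[-7.652,0.9,0.384],[0,0,0],0.8]
    - [[-7.652,0.9,0.384],[0,0,0],0.8]
    - [[-7.652,0.9,0.384],[0,0,0],0.8]
    - [[-7.652,0.9,0.384],[0,0,0],0.8]
    - [[-7.652,0.9,0.384],[0,0,0],0.8]
    - [[-7.652,0.9,0.384],[0,0,0],0.8]

```text
time_s: 7.28
eef_pos: [0.6079, 0.0176, 0.1968]
eef_rot: [-0.0, 0.688, 0.726, -0.0]
wrist_force: [0.0, 1.1, 0.1]
opening: 0.799
grasp_force: 0.0
```

```bash
python3 - <<'E'
from m import *
p=lambda u,v:(260+(u+.5)/6-.5,130+(v+.5)/6-.5)
print("circle top",onplane("top",[p(292.5,394.5)],.004)*1000)
print(rel([.6095,.0172,.10],np.radians(3.0)))
E
```

```text
circle top [[550.58565074  17.66051499   4.        ]]
(array([-0.0006,  0.0016,  0.0968]), np.float64(0.0015241574809405911), np.float64(3.09), array([-0.17,  0.28,  1.55,  0.  ,  1.3 , -0.22]))
```

Converted, 0.187 m is 3.74, 0.17 m is 3.4.

step_hand:
  ticks:
    - [[-0.01,0.032,1.2],[0,0,0],0.8]
    - [[-0.01,0.032,2.4],[0,0,0],0.8]
    - [[-0.01,0.032,3],[0,0,0],0.8]
    - [[-0.01,0.032,3.4],[0,0,0],0.8]
    - [[-0.01,0.032,3.74],[0,0,0],0.8]
    - [[-0.01,0.032,3.74],[0,0,0],0.8]
    - [[-0.01,0.032,3.74],[0,0,0],0.8]

```text
time_s: 8.15
eef_pos: [0.611, 0.0156, 0.0114]
eef_rot: [0.001, 0.688, 0.725, 0.001]
wrist_force: [-0.4, 0.6, 0.5]
opening: 0.8
grasp_force: 0.0
```

step_hand:
  ticks:
    - [[0,0,0],[0,0,0],0.1]
    - [[0,0,0],[0,0,0],0.1]
    - [[0,0,0],[0,0,0],0.1]
    - [[0,0,0],[0,0,0],0.1]
    - [[0,0,0],[0,0,0],0.1]

```text
time_s: 8.78
eef_pos: [0.6111, 0.0153, 0.0114]
eef_rot: [0.001, 0.688, 0.725, 0.001]
wrist_force: [-0.2, 0.2, 6.2]
opening: 0.458
grasp_force: 61.3
```

step_hand:
  ticks:
    - [[0,0,-0.4],[0,0,0],0.1]
    - [[0,0,-1.2],[0,0,0],0.1]
    - [[0,0,-2.4],[0,0,0],0.1]
    - [[0,0,-3.6],[0,0,0],0.1]
    - [[0,0,-4.4],[0,0,0],0.1]
    - [[0,0,-4.4],[0,0,0],0.1]

```text
time_s: 9.52
eef_pos: [0.6122, 0.0153, 0.236]
eef_rot: [0.004, 0.688, 0.725, 0.003]
wrist_force: [-0.2, -0.2, -0.1]
opening: 0.458
grasp_force: 60.7
```

```bash
python3 - <<'E'
from m import *
print(rel([.398,-.3344,.23],np.radians(-3.8)))
s,e=optics.camera("side"); t,d=optics.camera("top")
cv2.imwrite("pics/held_t.png",np.hstack([cv2.resize(t[100:280,240:380],None,fx=3,fy=3),cv2.resize(s[120:300,320:440],None,fx=3,fy=3)]))
E
```

```text
(array([-0.338 , -0.2323,  0.0046]), np.float64(0.11887760384912971), np.float64(3.01), array([-0.17,  0.25,  1.51, -0.  ,  1.37, -0.22]))
```

Converted, -0.338 m is -6.76, -0.232 m is -4.64.

step_hand:
  ticks:
    - [[-6.76,-4.64,0.08],[0,0,0.119],0.1]
    - [[-6.76,-4.64,0.08],[0,0,0.119],0.1]
    - [[-6.76,-4.64,0.08],[0,0,0.119],0.1]
    - [[-6.76,-4.64,0.08],[0,0,0.119],0.1]
    - [[-6.76,-4.64,0.08],[0,0,0.119],0.1]
    - [[-6.76,-4.64,0.08],[0,0,0.119],0.1]
    - [[-6.76,-4.64,0.08],[0,0,0.119],0.1]
    - [[-6.76,-4.64,0.08],[0,0,0.119],0.1]
    - [[-6.76,-4.64,0.08],[0,0,0.119],0.1]
    - [[-6.76,-4.64,0.08],[0,0,0.119],0.1]

```text
time_s: 10.88
eef_pos: [0.3963, -0.3327, 0.2254]
eef_rot: [-0.001, 0.73, 0.684, 0.0]
wrist_force: [0.7, -0.1, -0.5]
opening: 0.459
grasp_force: 60.7
```

step_hand:
  ticks:
    - [[0,0,1],[0,0,0],0.1]
    - [[0,0,2],[0,0,0],0.1]
    - [[0,0,2.8],[0,0,0],0.1]
    - [[0,0,2.8],[0,0,0],0.1]
    - [[0,0,2.8],[0,0,0],0.1]

```text
time_s: 11.5
eef_pos: [0.397, -0.3344, 0.0876]
eef_rot: [0.001, 0.73, 0.684, -0.0]
wrist_force: [1.2, 0.2, 0.9]
opening: 0.46
grasp_force: 60.7
```

```bash
python3 - <<'E'
from m import *
print(rel([.398,-.3344,.0105],np.radians(-3.8)))
t,d=optics.camera("top");s,e=optics.camera("side")
cv2.imwrite("pics/place_i.png",np.hstack([cv2.resize(t[200:310,400:520],(436,400)),cv2.resize(s[330:450,310:420],(364,400))]))
E
```

```text
(array([0.0002, 0.0009, 0.0771]), np.float64(0.0008540662546243638), np.float64(-3.75), array([-0.93,  0.24,  1.86,  0.  ,  1.04, -0.86]))
```

View pics/place_i.png

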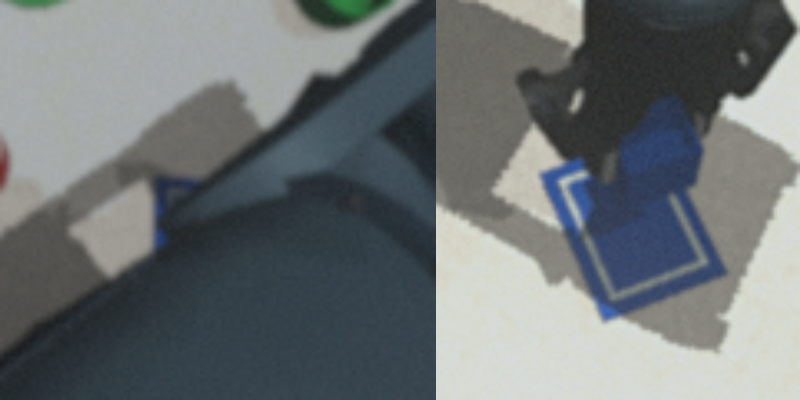

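step_hand:
  ticks:
    - [[-0.02,0.02,0.8],[0,0,0],0.1]
    - [[-0.02,0.02,1.3],[0,0,0],0.1]
    - [[-0.02,0.02,1.46],[0,0,0],0.1]
    - [[-0.02,0.02,1.52],[0,0,0],0.1]
    - [[-0.02,0.02,1.54],[0,0,0],0.1]
    - [[-0.02,0.02,1.54],[0,0,0],0.1]

```text
time_s: 12.35
eef_pos: [0.3976, -0.3361, 0.0104]
eef_rot: [0.001, 0.73, 0.683, -0.0]
wrist_force: [-0.6, -0.0, 5.1]
opening: 0.454
grasp_force: 61.1
```

step_hand:
  ticks:
    - [[0,0,0.01],[0,0,0],0.1]
    - [[0,0,0.01],[0,0,0],0.1]

```text
time_s: 12.6
eef_pos: [0.3976, -0.3361, 0.0104]
eef_rot: [0.001, 0.73, 0.683, -0.0]
wrist_force: [-2.6, 2.3, 11.6]
opening: 0.463
grasp_force: 62.3
```

Contact. I'll release, lift, and move off towards the tub so the top camera sees the pad.

Converted, -0.2 m is -4, -0.15 m is -3.

step_hand:
  ticks:
    - [[0,0,-0.01],[0,0,0],0.8]
    - [[0,0,-0.01],[0,0,0],0.8]
    - [[0,0,-0.01],[0,0,0],0.8]
    - [[0,0,-0.6],[0,0,0],0.8]
    - [[0,0,-1.8],[0,0,0],0.8]
    - [[0,0,-3],[0,0,0],0.9]
    - [[0,0,-4],[0,0,0],1]
    - [[0,0,-4],[0,0,0],1]

```text
time_s: 13.6
eef_pos: [0.3987, -0.3374, 0.2135]
eef_rot: [0.005, 0.73, 0.683, -0.001]
wrist_force: [-0.4, -0.1, -1.0]
opening: 1.004
grasp_force: 0.0
```

```bash
python3 - <<'E'
from m import *
print(rel([.543,.395,.21],np.radians(3)))
E
```

```text
(array([ 0.7404,  0.0953, -0.0012]), np.float64(-0.11876819818164641), np.float64(-3.8), array([-0.93,  0.07,  1.76,  0.  ,  1.29, -0.86]))
```

Converted, 0.0955 m is 1.91, 0.74 m is 14.8.

step_hand:
  ticks:
    - [[14.8,1.91,0],[0,0,-0.119],1]
    - [[14.8,1.91,0],[0,0,-0.119],1]
    - [[14.8,1.91,0],[0,0,-0.119],1]
    - [[14.8,1.91,0],[0,0,-0.119],1]
    - [[14.8,1.91,0],[0,0,-0.119],1]
    - [[14.8,1.91,0],[0,0,-0.119],1]
    - [[14.8,1.91,0],[0,0,-0.119],1]
    - [[14.8,1.91,0],[0,0,-0.119],1]
    - [[14.8,1.91,0],[0,0,-0.119],1]
    - [[14.8,1.91,0],[0,0,-0.119],1]

```text
time_s: 14.85
eef_pos: [0.5174, 0.2799, 0.207]
eef_rot: [-0.0, 0.688, 0.725, -0.001]
wrist_force: [0.8, -0.5, 0.3]
opening: 1.002
grasp_force: 0.0
```

step_hand:
  ticks:
    - [[2.4,0,0],[0,0,0],1]
    - [[2.4,0,0],[0,0,0],1]
    - [[2.4,0,0],[0,0,0],1]

```text
time_s: 15.22
eef_pos: [0.5096, 0.4013, 0.2062]
eef_rot: [-0.001, 0.687, 0.727, -0.001]
wrist_force: [0.2, -0.2, -0.7]
opening: 1.003
grasp_force: 0.0
```

```bash
python3 - <<'E'
from m import *
print(rel([.5438,.3963,.10],np.radians(3)))
im,d=optics.camera('top'); s,e=optics.camera("side")
for n,i,dep,sd in (("top",im,d,(461,262)),("side",s,e,(369,395))):
    H=cv2.cvtColor(i,cv2.COLOR_BGR2HSV); h,sa,v=[H[...,k].astype(int) for k in range(3)]
    Z=cloud(n,cv2.medianBlur(dep,3))[...,2]
    m=comp((h>100)&(h<130)&(sa>110)&(Z>.036)&(Z<.05),sd,25); print(n,rect(n,m,.043) if m is not None else None)
c=lambda a,al=1.6:cv2.convertScaleAbs(cv2.resize(a,None,fx=6,fy=6,interpolation=cv2.INTER_CUBIC),alpha=al)
cv2.imwrite("pics/ins.png",np.hstack([c(im[230:300,430:495]),c(s[360:430,335:400])]))
E
```

```text
(array([-0.007 ,  0.0341,  0.1061]), np.float64(0.005030444479296348), np.float64(3.29), array([0.48, 0.36, 1.43, 0.  , 1.35, 0.43]))
top rect c [ 394.7 -350.1] size [16.9 40.1] ang 87.7 | centroid 392.0 -354.1 | ell [18.3 40.5]
side rect c [ 396.5 -333. ] size [57.3 41.8] ang 86.2 | centroid 396.4 -333.1 | ell [46.3 65.4]
```

View pics/ins.png

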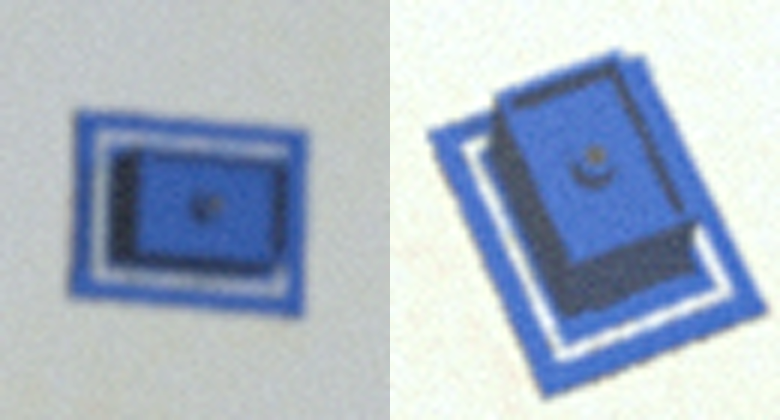

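Insert sits upright inside its outline, about 2 mm off centre (side crop (590,165)). That's good. Next: fetch the tub.

step_hand:
  ticks:
    - [[-0.14,0.682,0],[0,0,0.005],1]
    - [[-0.14,0.682,1],[0,0,0.005],1]
    - [[-0.14,0.682,2],[0,0,0.005],1]
    - [[-0.14,0.682,2.75],[0,0,0.005],1]
    - [[-0.14,0.682,2.75],[0,0,0.005],1]
    - [[-0.14,0.682,2.75],[0,0,0.005],0.3]
    - [[-0.14,0.682,2.75],[0,0,0.005],0.3]
    - [[-0.14,0.682,2.75],[0,0,0.005],0.3]
    - [[-0.14,0.682,2.75],[0,0,0.005],0.3]
    - [[-0.14,0.682,2.75],[0,0,0.005],0.3]

```text
time_s: 16.58
eef_pos: [0.5478, 0.3933, 0.0742]
eef_rot: [0.001, 0.69, 0.724, 0.002]
wrist_force: [-1.3, -1.2, 6.6]
opening: 0.671
grasp_force: 64.3
```

step_hand:
  ticks:
    - [[0,0,-0.6],[0,0,0],0.3]
    - [[0,0,-1.6],[0,0,0],0.3]
    - [[0,0,-2],[0,0,0],0.3]

```text
time_s: 16.95
eef_pos: [0.5479, 0.3937, 0.1755]
eef_rot: [0.001, 0.69, 0.724, 0.003]
wrist_force: [-0.5, 0.6, -3.0]
opening: 0.675
grasp_force: 64.6
```

```bash
python3 - <<'E'
from m import *
print(rel([.55,.0155,.17],np.radians(3)))
E
```

```text
(array([-0.3778, -0.0159,  0.0044]), np.float64(-0.004766074516850516), np.float64(2.73), array([ 0.45,  0.44,  1.39, -0.  ,  1.3 ,  0.4 ]))
```

Converted, -0.3806 m is -7.612, -0.0155 m is -0.31.

step_hand:
  ticks:
    - [[-7.612,-0.31,0],[0,0,-0.005],0.3]
    - [[-7.612,-0.31,0],[0,0,-0.005],0.3]
    - [[-7.612,-0.31,0],[0,0,-0.005],0.3]
    - [[-7.612,-0.31,0],[0,0,-0.005],0.3]
    - [[-7.612,-0.31,0],[0,0,-0.005],0.3]
    - [[-7.612,-0.31,0],[0,0,-0.005],0.3]
    - [[-7.612,-0.31,0],[0,0,-0.005],0.3]
    - [[-7.612,-0.31,0],[0,0,-0.005],0.3]

```text
time_s: 17.95
eef_pos: [0.5483, 0.0115, 0.1707]
eef_rot: [-0.0, 0.689, 0.725, 0.0]
wrist_force: [0.6, 0.7, -2.3]
opening: 0.673
grasp_force: 64.7
```

step_hand:
  ticks:
    - [[0,0,0.4],[0,0,0],0.3]
    - [[0,0,0.8],[0,0,0],0.3]
    - [[0,0,0.8],[0,0,0],0.3]

```text
time_s: 18.32
eef_pos: [0.547, 0.0139, 0.1292]
eef_rot: [-0.002, 0.687, 0.726, -0.001]
wrist_force: [0.0, -0.5, -1.4]
opening: 0.674
grasp_force: 64.8
```

```bash
python3 - <<'E'
from m import *
print(rel([.5505,.0128,.0742],np.radians(3)))
im,d=optics.camera('top'); s,e=optics.camera("side")
c=lambda a,al=1.6:cv2.convertScaleAbs(cv2.resize(a,None,fx=5,fy=5,interpolation=cv2.INTER_CUBIC),alpha=al)
cv2.imwrite("pics/tubret.png",np.hstack([c(im[130:230,270:345]),c(s[170:270,310:390])]))
E
```

```text
(array([-0.0014,  0.0037,  0.055 ]), np.float64(0.0024285016282799), np.float64(3.14), array([-0.19,  0.24,  1.76,  0.  ,  1.15, -0.25]))
```

View pics/tubret.png

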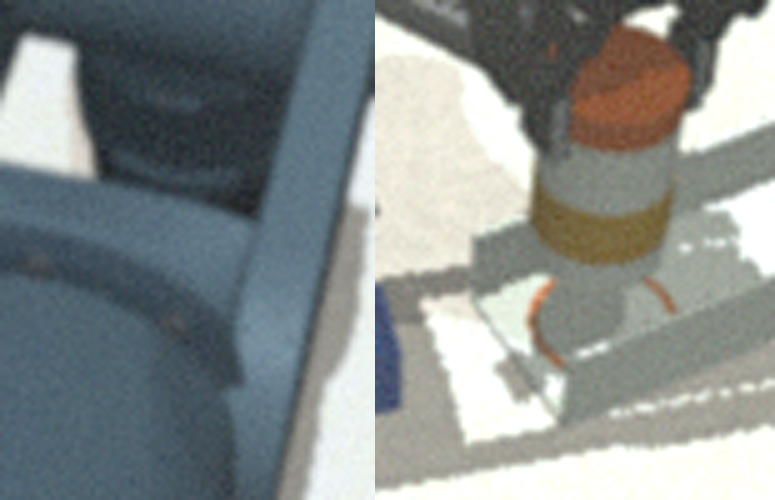

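Side crop: the tub hangs upright over the orange circle (602,315), about 3 mm towards -x. I'll correct by that amount and set it down.

step_hand:
  ticks:
    - [[-0.02,0.074,0.3],[0,0,0.002],0.3]
    - [[-0.02,0.074,0.7],[0,0,0.002],0.3]
    - [[-0.02,0.074,1],[0,0,0.002],0.3]
    - [[-0.02,0.074,1.06],[0,0,0.002],0.3]
    - [[-0.02,0.074,1.1],[0,0,0.002],0.3]
    - [[-0.02,0.074,1.1],[0,0,0.002],0.3]

```text
time_s: 19.18
eef_pos: [0.5528, 0.0108, 0.0766]
eef_rot: [0.0, 0.689, 0.725, 0.0]
wrist_force: [1.0, 0.6, -1.3]
opening: 0.67
grasp_force: 64.8
```

step_hand:
  ticks:
    - [[0,0,0.02],[0,0,0],0.3]
    - [[0,0,0.02],[0,0,0],0.3]

```text
time_s: 19.42
eef_pos: [0.5526, 0.0109, 0.0754]
eef_rot: [0.0, 0.689, 0.725, 0.0]
wrist_force: [-0.1, 0.2, -2.2]
opening: 0.672
grasp_force: 64.8
```

Converted, -0.002 m is -0.04, 0.002 m is 0.04.

step_hand:
  ticks:
    - [[0.04,-0.04,0],[0,0,0],0.3]
    - [[0.04,-0.04,0.02],[0,0,0],0.3]
    - [[0.04,-0.04,0.036],[0,0,0],0.3]
    - [[0.04,-0.04,0.036],[0,0,0],0.3]

```text
time_s: 19.92
eef_pos: [0.5502, 0.0129, 0.0743]
eef_rot: [-0.0, 0.689, 0.725, -0.0]
wrist_force: [-5.3, 0.3, 7.6]
opening: 0.678
grasp_force: 65.9
```

Contact. Release, lift, then head for the filter. The filter is at about (0.574, 0.2288), so I'll close the fingers across its 46 mm, along about 29°.

Converted, -0.12 m is -2.4, -0.1 m is -2.

step_hand:
  ticks:
    - [[0,0,-0.01],[0,0,0],1]
    - [[0,0,-0.01],[0,0,0],1]
    - [[0,0,-0.01],[0,0,0],1]
    - [[0,0,-1],[0,0,0],1]
    - [[0,0,-2],[0,0,0],1]
    - [[0,0,-2.4],[0,0,0],1]
    - [[0,0,-2.4],[0,0,0],1]

```text
time_s: 20.8
eef_pos: [0.5516, 0.0126, 0.1952]
eef_rot: [0.002, 0.689, 0.725, 0.001]
wrist_force: [-0.4, 0.6, -0.3]
opening: 1.001
grasp_force: 0.0
```

```bash
python3 - <<'E'
from m import *
print(rel([.5738,.2288,.12],np.radians(29.3)))
E
```

```text
(array([0.2148, 0.0328, 0.0751]), np.float64(-0.4609376177162119), np.float64(2.89), array([-0.19,  0.16,  1.71,  0.  ,  1.27, -0.24]))
```

step_hand:
  ticks:
    - [[4.296,0.67,0],[0,0,-0.461],1]
    - [[4.296,0.67,0],[0,0,-0.461],1]
    - [[4.296,0.67,0],[0,0,-0.461],1]
    - [[4.296,0.67,0.4],[0,0,-0.461],0.85]
    - [[4.296,0.67,1.5],[0,0,-0.461],0.85]
    - [[4.296,0.67,1.5],[0,0,-0.461],0.85]
    - [[4.296,0.67,1.5],[0,0,-0.461],0.85]

```text
time_s: 21.68
eef_pos: [0.5731, 0.2287, 0.1186]
eef_rot: [-0.0, 0.506, 0.863, -0.0]
wrist_force: [0.4, 0.1, 0.9]
opening: 0.85
grasp_force: 0.0
```

```bash
python3 - <<'E'
from m import *
s,e=optics.camera("side"); im,d=optics.camera("top")
for n,i,dep,sd,sf in (("top",im,d,(309,188),(216,181)),("side",s,e,(358,205),(325,169))):
    H=cv2.cvtColor(i,cv2.COLOR_BGR2HSV); h,sa,v=[H[...,k].astype(int) for k in range(3)]
    Z=cloud(n,cv2.medianBlur(dep,3))[...,2]
    m=comp((h<16)&(sa>150)&(Z>.06),sd,25); print(n,'lid',rect(n,m,.104) if m is not None else None)
    m=comp((Z>.017)&(Z<.032),sf,25); print(n,'filt',rect(n,m,.024) if m is not None else None)
print(rel([.5738,.2288,.006],np.radians(29.3)))
E
```

```text
top lid rect c [543.4  15.9] size [58.7 54.5] ang 1.8 | centroid 543.5 16.0 | ell [56.2 58.1]
top filt rect c [579.  223.3] size [51.1 78.6] ang 28.5 | centroid 582.2 210.8 | ell [49.5 86. ]
side lid rect c [546.4  13.2] size [57.4 58.5] ang 65.7 | centroid 545.5 12.9 | ell [57.5 58.1]
side filt rect c [573.3 226. ] size [ 53.8 100.8] ang 30.8 | centroid 573.6 226.6 | ell [ 55.4 120.1]
(array([ 0.0005, -0.001 ,  0.1145]), np.float64(-0.0008747189608053763), np.float64(29.25), array([ 0.19,  0.39,  1.58, -0.  ,  1.17, -0.32]))
```

Careful with the scale: shifts go in units of 50 mm. That gives: 0.114 m is 2.28, 0.108 m is 2.16.

step_hand:
  ticks:
    - [[0.02,0,1],[0,0,0],0.85]
    - [[0.02,0,1.8],[0,0,0],0.85]
    - [[0.02,0,2.16],[0,0,0],0.85]
    - [[0.02,0,2.28],[0,0,0],0.85]
    - [[0.02,0,2.28],[0,0,0],0.85]

```text
time_s: 22.4
eef_pos: [0.5736, 0.2301, 0.0057]
eef_rot: [0.001, 0.505, 0.863, 0.001]
wrist_force: [0.4, -0.0, 0.7]
opening: 0.849
grasp_force: 0.0
```

step_hand:
  ticks:
    - [[0,0,0],[0,0,0],0.85]
    - [[0,0,0],[0,0,0],0.1]
    - [[0,0,0],[0,0,0],0.1]
    - [[0,0,0],[0,0,0],0.1]
    - [[0,0,0],[0,0,0],0.1]

```text
time_s: 23.02
eef_pos: [0.5735, 0.2302, 0.0056]
eef_rot: [0.001, 0.505, 0.863, 0.001]
wrist_force: [-0.0, 1.0, 5.8]
opening: 0.525
grasp_force: 63.4
```

Converted, -0.1 m is -2, -0.08 m is -1.6.

step_hand:
  ticks:
    - [[0,0,-0.6],[0,0,0],0.1]
    - [[0,0,-1.6],[0,0,0],0.1]
    - [[0,0,-2],[0,0,0],0.1]
    - [[0,0,-2],[0,0,0],0.1]

```text
time_s: 23.52
eef_pos: [0.5734, 0.2302, 0.1057]
eef_rot: [0.001, 0.505, 0.863, 0.001]
wrist_force: [-0.4, -0.1, -1.4]
opening: 0.521
grasp_force: 62.7
```

```bash
python3 - <<'E'
from m import *
print(rel([.423,.156,.05],np.radians(93.1)))
E
```

```text
(array([ 0.009 , -0.1677,  0.0552]), np.float64(-1.1133992187448354), np.float64(29.31), array([ 0.19,  0.41,  1.59, -0.  ,  1.14, -0.32]))
```

Converted, -0.1677 m is -3.354, 0.06 m is 1.2.

step_hand:
  ticks:
    - [[0.18,-3.354,0],[0,0,-1.1134],0.1]
    - [[0.18,-3.354,0],[0,0,-1.1134],0.1]
    - [[0.18,-3.354,0],[0,0,-1.1134],0.1]
    - [[0.18,-3.354,0],[0,0,-1.1134],0.1]
    - [[0.18,-3.354,0],[0,0,-1.1134],0.1]
    - [[0.18,-3.354,0],[0,0,-1.1134],0.1]
    - [[0.18,-3.354,0.8],[0,0,-1.1134],0.1]
    - [[0.18,-3.354,1.2],[0,0,-1.1134],0.1]
    - [[0.18,-3.354,1.2],[0,0,-1.1134],0.1]

```text
time_s: 24.65
eef_pos: [0.4185, 0.1554, 0.0412]
eef_rot: [-0.004, -0.027, 1.0, -0.0]
wrist_force: [0.1, 0.3, -1.2]
opening: 0.525
grasp_force: 62.6
```

```bash
python3 - <<'E'
from m import *
print(rel([.423,.156,.0088],np.radians(93.1)))
im,d=optics.camera('top'); s,e=optics.camera("side")
c=lambda a,al=1.6:cv2.convertScaleAbs(cv2.resize(a,None,fx=5,fy=5,interpolation=cv2.INTER_CUBIC),alpha=al)
cv2.imwrite("pics/filt.png",np.hstack([c(im[210:290,215:280]),c(s[160:240,235:325])]))
E
```

```text
(array([-0.0048,  0.0004,  0.0324]), np.float64(-0.00019700444080394952), np.float64(93.09), array([ 0.09,  0.18,  2.05, -0.  ,  0.91, -1.54]))
```

View pics/filt.png

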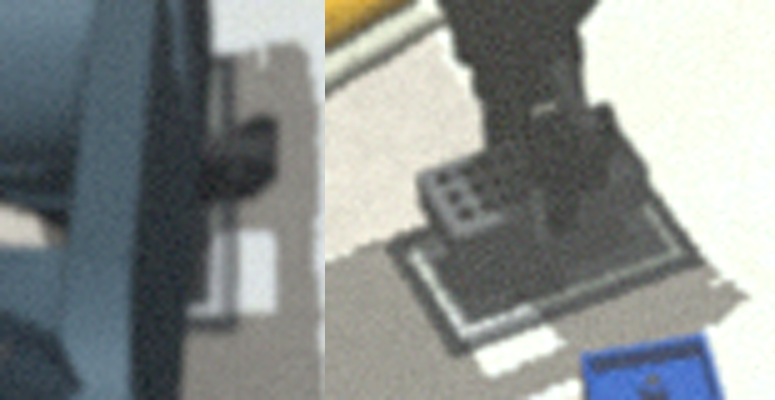

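Filter held square over its pad, with the outline visible around (540,260) and no neighbour touched. Setting it down.

step_hand:
  ticks:
    - [[-0.08,0.008,0.3],[0,0,0],0.1]
    - [[-0.08,0.008,0.56],[0,0,0],0.1]
    - [[-0.08,0.008,0.62],[0,0,0],0.1]
    - [[-0.08,0.008,0.62],[0,0,0],0.1]
    - [[-0.08,0.008,0.62],[0,0,0],0.1]

```text
time_s: 25.38
eef_pos: [0.4261, 0.1564, 0.0137]
eef_rot: [0.0, -0.027, 1.0, 0.0]
wrist_force: [0.2, 0.1, -0.7]
opening: 0.521
grasp_force: 62.6
```

```bash
python3 -c "
from m import *
print(rel([.423,.156,.0088],np.radians(93.1)))"
```

```text
(array([ 0.0031, -0.0002,  0.0049]), np.float64(-5.593603717568563e-05), np.float64(93.1), array([ 0.09,  0.25,  2.04,  0.  ,  0.85, -1.54]))
```

Converted, 0.005 m is 0.1, 0.003 m is 0.06.

step_hand:
  ticks:
    - [[0.06,0,0.02],[0,0,0],0.1]
    - [[0.06,0,0.06],[0,0,0],0.1]
    - [[0.06,0,0.09],[0,0,0],0.1]
    - [[0.06,0,0.1],[0,0,0],0.1]
    - [[0.06,0,0.1],[0,0,0],0.1]
    - [[0.06,0,0.1],[0,0,0],0.1]

```text
time_s: 26.12
eef_pos: [0.4227, 0.1562, 0.0086]
eef_rot: [-0.0, -0.027, 1.0, -0.0]
wrist_force: [-2.6, -0.1, 6.3]
opening: 0.522
grasp_force: 63.2
```

Contact. Open part-way, lift, and clear the view to the left at height.

Converted, -0.18 m is -3.6, -0.16 m is -3.2.

step_hand:
  ticks:
    - [[0,0,-0.006],[0,0,0],0.8]
    - [[0,0,-0.006],[0,0,0],0.8]
    - [[0,0,-0.006],[0,0,0],0.8]
    - [[0,0,-0.8],[0,0,0],0.8]
    - [[0,0,-2],[0,0,0],0.8]
    - [[0,0,-3.2],[0,0,0],0.8]
    - [[0,0,-3.6],[0,0,0],0.8]
    - [[0,0,-3.6],[0,0,0],0.8]

```text
time_s: 27.12
eef_pos: [0.424, 0.1563, 0.19]
eef_rot: [0.002, -0.027, 1.0, 0.0]
wrist_force: [-0.1, -0.4, -0.3]
opening: 0.797
grasp_force: 0.0
```

```bash
python3 -c "
from m import *
print(rel([.55,.20,.19],np.radians(93)))"
```

```text
(array([-0.1281,  0.0368,  0.0006]), np.float64(0.0016992620283349247), np.float64(93.1), array([ 0.09, -0.06,  1.95,  0.  ,  1.25, -1.54]))
```

step_hand:
  ticks:
    - [[-0.8,4.4,0],[0,0,0],0.8]
    - [[-0.8,4.4,0],[0,0,0],0.8]
    - [[-0.8,4.4,0],[0,0,0],0.8]
    - [[-0.8,4.4,0],[0,0,0],0.8]
    - [[-0.8,4.4,0],[0,0,0],1]

```text
time_s: 27.75
eef_pos: [0.4494, 0.3796, 0.1854]
eef_rot: [-0.002, -0.029, 1.0, -0.001]
wrist_force: [0.0, -1.1, 0.3]
opening: 0.981
grasp_force: 0.0
```

```bash
python3 - <<'E'
from m import *
s,e=optics.camera("side"); im,d=optics.camera("top")
for n,i,dep,sd,sf,sp in (("top",im,d,(309,188),(245,247),(245,249)),("side",s,e,(358,205),(280,205),(279,210))):
    H=cv2.cvtColor(i,cv2.COLOR_BGR2HSV); h,sa,v=[H[...,k].astype(int) for k in range(3)]
    Z=cloud(n,cv2.medianBlur(dep,3))[...,2]
    m=comp((h<16)&(sa>150)&(Z>.06),sd,25); print(n,'lid',rect(n,m,.104) if m is not None else None)
    m=comp((Z>.017)&(Z<.035),sf,25); print(n,'filt',rect(n,m,.027) if m is not None else None)
c=lambda a,f:cv2.convertScaleAbs(cv2.resize(a,None,fx=f,fy=f,interpolation=cv2.INTER_CUBIC),alpha=1.6)
a=im[140:300,215:345]; b=s[170:250,235:400]
cv2.imwrite("pics/chk.png",np.hstack([c(a,3),cv2.copyMakeBorder(c(b,2.4),0,288,0,0,cv2.BORDER_CONSTANT)]))
E
```

```text
top lid rect c [543.4  15.9] size [58.7 54.5] ang 1.8 | centroid 543.6 15.8 | ell [56.2 58.6]
top filt rect c [421.7 155.3] size [97.1 48.6] ang 3.1 | centroid 421.8 155.8 | ell [ 53.2 117.6]
side lid rect c [545.7  13.5] size [57.8 56.3] ang 63.7 | centroid 545.6 13.0 | ell [56.7 58. ]
side filt rect c [420.2 149.8] size [99.8 55.7] ang 2.9 | centroid 420.1 150.1 | ell [ 58.2 120.4]
```

View pics/chk.png

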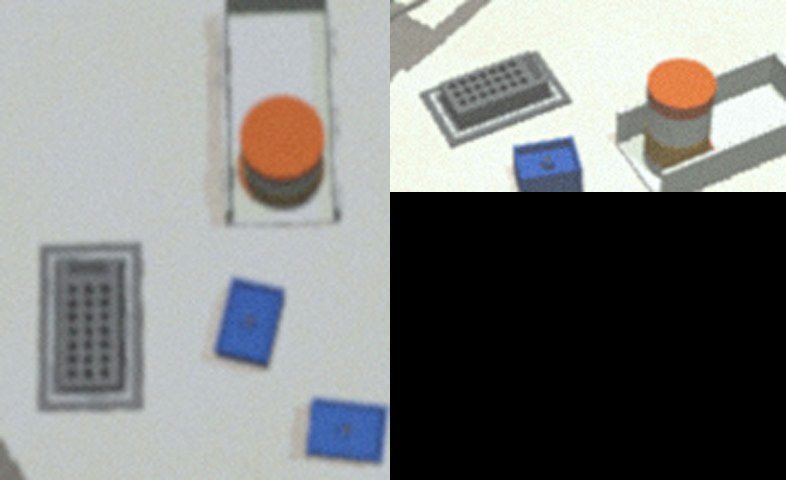

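Filter sits squared and centred on its pad. The tub stands upright but about 3.5 mm towards -x from its start pose, so I'll regrasp and shift it.

step_hand:
  ticks:
    - [[0,0,0],[0,0,0],1]
    - [[0,0,0],[0,0,0],1]

```text
time_s: 28.1
eef_pos: [0.451, 0.3769, 0.1882]
eef_rot: [-0.0, -0.026, 1.0, -0.0]
wrist_force: [0.2, 0.2, 0.5]
opening: 1.003
grasp_force: 0.0
```

```bash
python3 -c "
from m import *
print(rel([.547,.0145,.13],np.radians(93)))"
```

```text
(array([-0.0769, -0.367 ,  0.0583]), np.float64(0.0002049860860602326), np.float64(93.01), array([ 0.49,  0.25,  1.62, -0.  ,  1.28, -1.13]))
```

step_hand:
  ticks:
    - [[-1.54,-7.34,0],[0,0,0],1]
    - [[-1.54,-7.34,0],[0,0,0],1]
    - [[-1.54,-7.34,0],[0,0,0],1]
    - [[-1.54,-7.34,0],[0,0,0],1]
    - [[-1.54,-7.34,0],[0,0,0],1]
    - [[-1.54,-7.34,0],[0,0,0],1]
    - [[-1.54,-7.34,0],[0,0,0],1]
    - [[-1.54,-7.34,0.8],[0,0,0],1]
    - [[-1.54,-7.34,0.8],[0,0,0],1]
    - [[-1.54,-7.34,0.8],[0,0,0],1]

```text
time_s: 29.35
eef_pos: [0.5477, 0.0162, 0.1492]
eef_rot: [0.0, -0.027, 1.0, -0.0]
wrist_force: [1.2, -0.5, 0.3]
opening: 1.0
grasp_force: 0.0
```

```bash
python3 -c "
from m import *
print(rel([.547,.0145,.072],np.radians(93)))"
```

```text
(array([ 0.0008, -0.0017,  0.0772]), np.float64(0.0022852224472782456), np.float64(93.13), array([-0.19,  0.21,  1.75,  0.  ,  1.18, -1.81]))
```

Converted, 0.077 m is 1.54, 0.06 m is 1.2.

step_hand:
  ticks:
    - [[0.02,-0.034,0.6],[0,0,0],1]
    - [[0.02,-0.034,1.2],[0,0,0],1]
    - [[0.02,-0.034,1.54],[0,0,0],1]
    - [[0.02,-0.034,1.54],[0,0,0],1]
    - [[0.02,-0.034,1.54],[0,0,0],0.3]
    - [[0.02,-0.034,1.54],[0,0,0],0.3]
    - [[0.02,-0.034,1.54],[0,0,0],0.3]
    - [[0.02,-0.034,1.54],[0,0,0],0.3]
    - [[0.02,-0.034,1.54],[0,0,0],0.3]

```text
time_s: 30.48
eef_pos: [0.548, 0.014, 0.0732]
eef_rot: [0.002, -0.027, 1.0, -0.0]
wrist_force: [-0.7, 1.6, 6.2]
opening: 0.673
grasp_force: 63.6
```

step_hand:
  ticks:
    - [[0,0,-0.06],[0,0,0],0.3]
    - [[-0.072,-0.026,-0.06],[0,0,0],0.3]
    - [[-0.072,-0.026,-0.06],[0,0,0],0.3]
    - [[-0.072,-0.026,-0.06],[0,0,0],0.3]

```text
time_s: 30.98
eef_pos: [0.55, 0.0128, 0.074]
eef_rot: [-0.0, -0.027, 1.0, 0.0]
wrist_force: [-0.0, -0.4, -1.9]
opening: 0.671
grasp_force: 64.2
```

```bash
python3 - <<'E'
from m import *
s,e=optics.camera("side")
H=cv2.cvtColor(s,cv2.COLOR_BGR2HSV); 
cv2.imwrite("/tmp/s.png",s)
E
```

```text
(no output)
```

Converted, -0.0015 m is -0.03, 0.0015 m is 0.03.

step_hand:
  ticks:
    - [[-0.03,0,0],[0,0,0],0.3]
    - [[-0.03,0,0.02],[0,0,0],0.3]
    - [[-0.03,0,0.03],[0,0,0],0.3]
    - [[-0.03,0,0.03],[0,0,0],0.3]

```text
time_s: 31.52
eef_pos: [0.5521, 0.0129, 0.0732]
eef_rot: [0.0, -0.027, 1.0, -0.0]
wrist_force: [-0.4, 0.6, 2.5]
opening: 0.674
grasp_force: 64.4
```

Contact at 0.0732. Release, lift, then go towards the cup.

Converted, -0.13 m is -2.6, -0.1 m is -2.

step_hand:
  ticks:
    - [[0,0,0],[0,0,0],1]
    - [[0,0,0],[0,0,0],1]
    - [[0,0,0],[0,0,0],1]
    - [[0,0,-1],[0,0,0],1]
    - [[0,0,-2],[0,0,0],1]
    - [[0,0,-2.6],[0,0,0],1]
    - [[0,0,-2.6],[0,0,0],1]

```text
time_s: 32.4
eef_pos: [0.5536, 0.0126, 0.2059]
eef_rot: [0.003, -0.027, 1.0, -0.001]
wrist_force: [0.2, 0.2, 0.3]
opening: 0.998
grasp_force: 0.0
```

```bash
python3 -c "
from m import *
print(rel([.5595,-.410,.20],np.radians(60)))"
```

```text
(array([ 0.017 , -0.4223,  0.0064]), np.float64(0.5776591534393836), np.float64(93.1), array([-0.19,  0.15,  1.69,  0.  ,  1.29, -1.82]))
```

Converted, -0.4223 m is -8.446, 0.06 m is 1.2.

step_hand:
  ticks:
    - [[0.34,-8.446,0],[0,0,0.577],1]
    - [[0.34,-8.446,0],[0,0,0.577],1]
    - [[0.34,-8.446,0],[0,0,0.577],1]
    - [[0.34,-8.446,0],[0,0,0.577],1]
    - [[0.34,-8.446,0],[0,0,0.577],1]
    - [[0.34,-8.446,0],[0,0,0.577],1]
    - [[0.34,-8.446,0],[0,0,0.577],1]
    - [[0.34,-8.446,0],[0,0,0.577],1]
    - [[0.34,-8.446,1.2],[0,0,0.577],1]
    - [[0.34,-8.446,1.2],[0,0,0.577],1]

```text
time_s: 33.65
eef_pos: [0.5542, -0.4052, 0.1356]
eef_rot: [-0.006, 0.258, 0.966, 0.004]
wrist_force: [-1.5, 0.5, -0.2]
opening: 1.001
grasp_force: 0.0
```

step_hand:
  ticks:
    - [[0,0,0],[0,0,0],1]
    - [[0,0,0],[0,0,0],1]

```text
time_s: 33.9
eef_pos: [0.5589, -0.4102, 0.1456]
eef_rot: [0.002, 0.258, 0.966, -0.001]
wrist_force: [-0.5, 0.3, 0.7]
opening: 1.003
grasp_force: 0.0
```

```bash
python3 - <<'E'
from m import *
print(rel([.5595,-.410,.012]))
s,e=optics.camera("side"); im,d=optics.camera("top")
for n,i,dep,sd in (("top",im,d,(309,188)),("side",s,e,(358,205))):
    H=cv2.cvtColor(i,cv2.COLOR_BGR2HSV); h,sa,v=[H[...,k].astype(int) for k in range(3)]
    Z=cloud(n,cv2.medianBlur(dep,3))[...,2]
    m=comp((h<16)&(sa>150)&(Z>.06),sd,25); print(n,'lid',rect(n,m,.104) if m is not None else None)
c=lambda a,f:cv2.convertScaleAbs(cv2.resize(a,None,fx=f,fy=f,interpolation=cv2.INTER_CUBIC),alpha=1.6)
cv2.imwrite("pics/cup.png",np.hstack([c(im[150:230,455:535],5),c(s[350:430,430:510],5)]))
E
```

```text
(array([1.000e-04, 6.000e-04, 1.336e-01]), None, np.float64(60.08), array([-0.8 ,  0.51,  1.35,  0.  ,  1.27, -1.85]))
top lid None
side lid rect c [550.3  11.5] size [57.5 58.8] ang 65.7 | centroid 549.7 11.9 | ell [57.9 58.5]
```

View pics/cup.png

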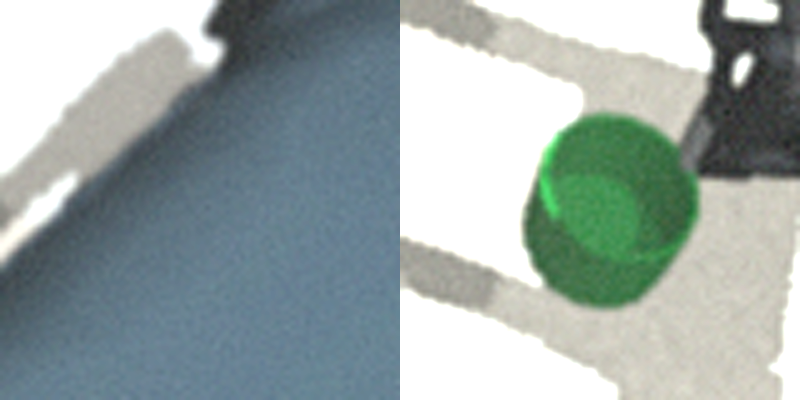

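Cup standing free, rim centre at side crop (620,187), i.e. px about (474,387), nothing beside it.

```bash
python3 -c "
from m import *
print(onplane('side',[(474,387.3)],.045))
print(rel([.5595,-.410,.012]))"
```

```text
[[ 0.55991379 -0.41224771  0.045     ]]
(array([-0.0002,  0.0008,  0.1333]), None, np.float64(60.06), array([-0.8 ,  0.51,  1.35,  0.  ,  1.27, -1.85]))
```

step_hand:
  ticks:
    - [[0,0.012,1],[0,0,0],1]
    - [[0,0.012,1.6],[0,0,0],1]
    - [[0,0.012,1.6],[0,0,0],1]
    - [[0,0.012,1.6],[0,0,0],1]

```text
time_s: 34.5
eef_pos: [0.5589, -0.4102, 0.0651]
eef_rot: [0.001, 0.259, 0.966, -0.001]
wrist_force: [0.6, -0.0, 0.6]
opening: 1.0
grasp_force: 0.0
```

```bash
python3 - <<'E'
from m import *
s,e=optics.camera("side"); c=lambda a,f:cv2.convertScaleAbs(cv2.resize(a,None,fx=f,fy=f,interpolation=cv2.INTER_CUBIC),alpha=1.6)
cv2.imwrite("pics/cup2.png",c(s[330:430,420:540],5)); print(get_obs()['eef_pos'])
E
```

```text
[ 0.55917526 -0.41042056  0.06551501]
```

View pics/cup2.png

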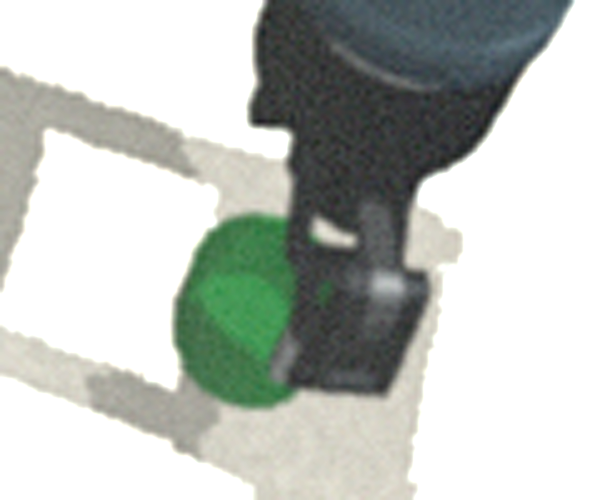

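Fingers straddle the cup (near finger at crop (350,330), in front of it because it is higher). Descend and grip.

Converted, 0.052 m is 1.04, 0.04 m is 0.8.

step_hand:
  ticks:
    - [[0,0,0.4],[0,0,0],1]
    - [[0,0,0.8],[0,0,0],1]
    - [[0,0,1.04],[0,0,0],1]
    - [[0,0,1.04],[0,0,0],1]
    - [[0,0,1.04],[0,0,0],0.3]
    - [[0,0,1.04],[0,0,0],0.3]
    - [[0,0,1.04],[0,0,0],0.3]
    - [[0,0,1.04],[0,0,0],0.3]
    - [[0,0,1.04],[0,0,0],0.3]

```text
time_s: 35.67
eef_pos: [0.5587, -0.41, 0.0122]
eef_rot: [0.001, 0.259, 0.966, -0.001]
wrist_force: [0.8, 0.8, 6.2]
opening: 0.631
grasp_force: 63.3
```

step_hand:
  ticks:
    - [[0,0,-0.4],[0,0,0],0.3]
    - [[0,0,-1.6],[0,0,0],0.3]
    - [[0,0,-2],[0,0,0],0.3]
    - [[0,0,-2],[0,0,0],0.3]
    - [[0,0,-2],[0,0,0],0.3]

```text
time_s: 36.3
eef_pos: [0.5569, -0.4082, 0.109]
eef_rot: [-0.001, 0.259, 0.966, 0.001]
wrist_force: [-0.1, -0.0, -0.5]
opening: 0.63
grasp_force: 63.1
```

```bash
python3 -c "
from m import *
print(rel([.5887,-.2172,.06]))"
```

```text
(array([0.0677, 0.1813, 0.0493]), None, np.float64(60.03), array([-0.8 ,  0.55,  1.38, -0.  ,  1.22, -1.85]))
```

Converted, 0.181 m is 3.62, 0.07 m is 1.4.

step_hand:
  ticks:
    - [[1.36,3.62,0],[0,0,0],0.3]
    - [[1.36,3.62,0],[0,0,0],0.3]
    - [[1.36,3.62,0],[0,0,0],0.3]
    - [[1.36,3.62,0],[0,0,0],0.3]
    - [[1.36,3.62,0.8],[0,0,0],0.3]
    - [[1.36,3.62,1.4],[0,0,0],0.3]
    - [[1.36,3.62,1.4],[0,0,0],0.3]
    - [[1.36,3.62,1.4],[0,0,0],0.3]

```text
time_s: 37.3
eef_pos: [0.5894, -0.2191, 0.0409]
eef_rot: [-0.0, 0.259, 0.966, -0.0]
wrist_force: [-0.5, -0.2, -0.7]
opening: 0.629
grasp_force: 63.2
```

```bash
python3 -c "
from m import *
print(rel([.5887,-.2172,.0152]))"
```

```text
(array([0.0015, 0.0013, 0.0257]), None, np.float64(60.0), array([-0.54,  0.52,  1.58, -0.  ,  1.04, -1.59]))
```

Converted, 0.0257 m is 0.514, 0.0245 m is 0.49.

step_hand:
  ticks:
    - [[0.03,0.026,0.24],[0,0,0],0.3]
    - [[0.03,0.026,0.42],[0,0,0],0.3]
    - [[0.03,0.026,0.49],[0,0,0],0.3]
    - [[0.03,0.026,0.514],[0,0,0],0.3]
    - [[0.03,0.026,0.514],[0,0,0],0.3]
    - [[0.03,0.026,0.514],[0,0,0],0.3]

```text
time_s: 38.05
eef_pos: [0.589, -0.2166, 0.0153]
eef_rot: [0.0, 0.259, 0.966, -0.0]
wrist_force: [0.5, -0.2, -0.1]
opening: 0.632
grasp_force: 63.3
```

Converted, -0.2 m is -4, -0.15 m is -3.

step_hand:
  ticks:
    - [[0,0,0.012],[0,0,0],0.3]
    - [[0,0,0.012],[0,0,0],1]
    - [[0,0,0.012],[0,0,0],1]
    - [[0,0,0.012],[0,0,0],1]
    - [[0,0,-0.6],[0,0,0],1]
    - [[0,0,-1.8],[0,0,0],1]
    - [[0,0,-3],[0,0,0],1]
    - [[0,0,-4],[0,0,0],1]
    - [[0,0,-4],[0,0,0],1]

```text
time_s: 39.17
eef_pos: [0.5915, -0.218, 0.2211]
eef_rot: [0.005, 0.258, 0.966, -0.001]
wrist_force: [-0.0, -0.6, -0.2]
opening: 1.002
grasp_force: 0.0
```

```bash
python3 -c "
from m import *
print(rel([.30,.40,.23]))"
```

```text
(array([ 0.561 ,  0.3899, -0.0148]), None, np.float64(60.04), array([-0.54,  0.3 ,  1.48,  0.  ,  1.35, -1.59]))
```

step_hand:
  ticks:
    - [[11.22,7.8,0],[0,0,0],1]
    - [[11.22,7.8,0],[0,0,0],1]
    - [[11.22,7.8,0],[0,0,0],1]
    - [[11.22,7.8,0],[0,0,0],1]
    - [[11.22,7.8,0],[0,0,0],1]
    - [[11.22,7.8,0],[0,0,0],1]
    - [[11.22,7.8,0],[0,0,0],1]
    - [[11.22,7.8,0],[0,0,0],1]
    - [[11.22,7.8,0],[0,0,0],1]
    - [[11.22,7.8,0],[0,0,0],1]

```text
time_s: 40.42
eef_pos: [0.3207, 0.3503, 0.2141]
eef_rot: [-0.0, 0.259, 0.966, -0.0]
wrist_force: [1.0, 0.7, -0.4]
opening: 0.998
grasp_force: 0.0
```

```bash
python3 - <<'E'
from m import *
im,d=optics.camera('top'); s,e=optics.camera("side")
for n,i,dep,S in (("top",im,d,dict(lid=(309,188),cup=(409,183),cap=(394,240),filt=(245,247))),("side",s,e,dict(lid=(358,205),cup=(425,300),cap=(343,282),filt=(280,205)))):
    H=cv2.cvtColor(i,cv2.COLOR_BGR2HSV); h,sa,v=[H[...,k].astype(int) for k in range(3)]
    Z=cloud(n,cv2.medianBlur(dep,3))[...,2]
    for k,m,z in (("lid",(h<16)&(sa>150)&(Z>.06),.104),("cup",(Z>.038)&(Z<.06),.048),("cap",(Z>.11)&(Z<.15),.13),("filt",(Z>.017)&(Z<.035),.027)):
        m=comp(m,S[k],25); print(n,k,rect(n,m,z) if m is not None else None)
c=lambda a,f:cv2.convertScaleAbs(cv2.resize(a,None,fx=f,fy=f,interpolation=cv2.INTER_CUBIC),alpha=1.5)
cv2.imwrite("pics/end.png",np.vstack([c(im[140:290,220:500],2.5)[:,:700],cv2.resize(c(s[180:430,240:500],1),(234,225)) if 0 else np.zeros((1,700,3),np.uint8)]))
cv2.imwrite("pics/end_cup.png",np.hstack([c(im[155:210,380:440],6),c(s[270:335,390:460],5)[:330]]))
E
```

```text
top lid rect c [547.8  15. ] size [58.8 56.6] ang 1.7 | centroid 547.7 14.9 | ell [55.9 58.1]
top cup rect c [ 589.4 -217.2] size [55.8 56.4] ang 1.7 | centroid 589.2 -217.0 | ell [54.8 57.9]
top cap rect c [ 427.8 -157.9] size [25.7 26.4] ang 89.9 | centroid 427.4 -158.3 | ell [25.3 27.4]
top filt rect c [421.7 155.3] size [97.1 48.6] ang 3.1 | centroid 421.8 156.0 | ell [ 52.5 118.4]
side lid rect c [549.7  11.9] size [57.9 56.3] ang 63.5 | centroid 549.7 12.2 | ell [57.  57.5]
side cup rect c [ 588.2 -221.2] size [61.3 55.8] ang 58.8 | centroid 587.7 -221.0 | ell [55.7 60.5]
side cap rect c [ 426.  -166.3] size [35.4 25. ] ang 64.1 | centroid 425.7 -165.9 | ell [25.7 36. ]
side filt rect c [420.2 150. ] size [99.8 55.3] ang 2.9 | centroid 420.4 150.1 | ell [ 58.3 120. ]Traceback (most recent call last):
  File "<stdin>", line 10, in <module>
    return _nx.concatenate(arrs, 1, dtype=dtype, casting=casting)
           ~~~~~~~~~~~~~~~^^^^^^^^^^^^^^^^^^^^^^^^^^^^^^^^^^^^^^^
ValueError: all the input array dimensions except for the concatenation axis must match exactly, but along dimension 0, the array at index 0 has size 330 and the array at index 1 has size 325
```

View pics/end.png

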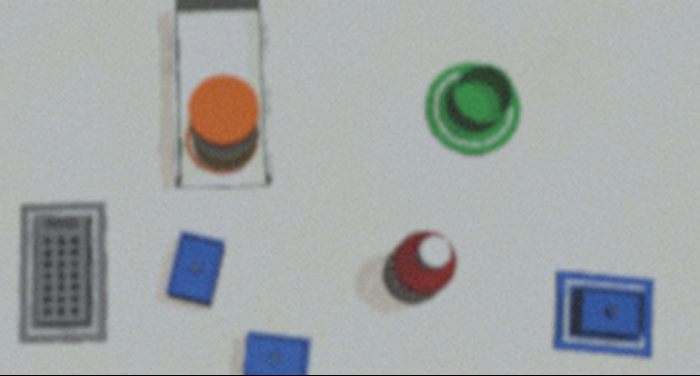

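The final picture shows the cup standing upright in its circle (473,108) and the filter square in its outline (63,272). The insert is inside its outline (610,312), the tub is on the orange circle (222,140) as at the start, and the bottle (430,262) hasn't moved. Pictures and numbers agree, so I'm handing in.

step_hand:
  ticks:
    - [[0,0,0],[0,0,0],1]
    - [[0,0,0],[0,0,0],1]

```text
time_s: 40.78
eef_pos: [0.3228, 0.3477, 0.2145]
eef_rot: [-0.0, 0.259, 0.966, -0.001]
wrist_force: [-0.5, -0.0, 0.5]
opening: 0.998
grasp_force: 0.0
```

```bash
python3 -c "
from bench import workorder
print(workorder.hand_in())"
```

```text
the job is handed in; nothing more can be done
None
```

The job was handed in at about 41 s: the insert (about 3 mm off centre), filter and cup stand upright inside their own outlines, the tub is back upright on its orange circle, and the bottle has not moved.

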